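Make up a sowing kit and a feeding kit at the potting counter

TASK

Make up two kits from the stock in the middle of the counter. The sowing kit goes in the open seed tray: the tall tin standing upright and the dibber lying flat on the tray's floor. The feeding kit goes in the lidded chest: swing the lid up until it stands open, stand the squat tin and the watering rose upright inside, then lower the lid fully shut; leave the blue pot and the jam jar where they stand.

Things in the scene. Friction and masses are not known exactly. Their poses are not given: they have to be found in the camera images.
- tray: Open black plastic seed tray, 180 (x) x 220 (y) x 45 mm high, walls and floor 5 mm thick, fixed to the counter, turned up to 0.2 rad; it stands left or right of the stock, on the side opposite the chest. Origin: centre of its underside; x roughly away from the robot, z up.
- chest: Grey plastic chest, 160 (x) x 200 (y) x 85 mm high without the lid, walls and floor 6 mm thick (inside 148 x 188 x 79 mm), fixed to the counter, turned up to 0.2 rad. Origin: centre of its underside; x roughly away from the robot, z up. Its flat lid (8 mm thick, underside at z = 85.5 mm) is hinged along the far rim: hinge line parallel to y through x = +80, z = 85.5 mm.
- lid (a joint): Angle of the chest's lid, rad: 0 shut, about 1.57 upright, stop at 1.9. It starts shut or a little ajar (up to 0.15). The hinge is stiff: the lid stays wherever it is left and takes about 3 N at the handle to move.
- lid_handle (a point): Middle of the lid's handle, a round steel bar 11 mm thick and 100 mm long, parallel to the hinge, on two arms 90 mm apart, 45 mm in front of the lid's front edge (towards the robot) and free all round. With the lid shut it lies at x = -125, y = 0, z = 103.5 mm in the chest's frame; it moves on an arc of 206 mm about the hinge line, 205 mm from the hinge along the lid and 18 mm above the lid's underside, so that it is the topmost part of the open lid.
- tall_tin: Tall plain aluminium tin, 48 mm across (its slip lid, the top 16 mm, 51 mm across), 85 mm high, standing; about 0.12 kg. Origin: centre of its underside, z up.
- squat_tin: Squat plain aluminium tin, 58 mm across, 40 mm high, standing; about 0.14 kg. Origin: centre of its underside, z up.
- rose: Brass watering rose standing face down: a disc 60 mm across and 10 mm high, narrowing in a cone to a neck 26 mm across between 32 and 62 mm height, where it ends; about 0.13 kg. Origin: centre of its underside, z up.
- dibber: Dibber lying flat, 120 mm long: a square wooden handle 24 x 24 mm, 70 mm long (from x = -60 to +10 mm), then a round tapering steel point up to x = +60 mm; about 0.09 kg, balanced near x = -10 mm. Origin: on its axis, midway along its length, 12 mm above what it lies on; x along it towards the point.
- blue_pot: Bystander: glazed blue pot, 110 mm across the rim, 80 mm high, beyond the stock. Origin: centre of its underside.
- jam_jar: Bystander: glass jam jar with a steel cap, 72 mm across, 100 mm high, beyond the stock. Origin: centre of its underside.
Not all that is in view belongs to the job. What is shaped like the squat_tin but green is not meant. Leave any purple look-alike of the rose alone.

How it is judged:
By the outcome, as a careful person would: the job done as asked, in the order asked, and still so for the second after the job is handed in, with the robot touching nothing.
It also fails if it takes over 141 s, if anything falls off the work surface, if the arm or the gripper's body presses on something with over 40 N, if the wrist force passes 120 N, or if a joint passes its speed limit or range.

ROBOT

A 6-joint arm with a two-finger parallel gripper is mounted at the origin on the work surface. World frame = base frame: x ahead of the robot, y to its left, z up, the work surface at z = 0. Lengths are in m, angles in rad, forces in N, time in s.
With the tool pointing down it reaches from about 0.325 to 0.85 m from the base axis. Payload 4.4 kg.
Tool frame: the origin (TCP) lies at the very end of the fingers, on their centre line; the grasp point (between the pads) lies 19 mm behind it; z points along the fingers, y is the line along which they close (so a half turn about z gives the same grasp; the last joint's range is limited). The gripper opens to 94 mm and grips with 3 to 60 N. Pads are 16 mm wide; open, the fingers measure 119 mm over their backs; the gripper's body (75 mm by 177 mm) begins 78 mm behind the grasp point.
Start: joints at [-1.268, 0.207, 1.542, -0, 1.393, -0.15], TCP at [0.252, -0.517, 0.205] pointing down, gripper open.
Joint ranges: [-2.73, 2.73], [-0.86, 2.22], [0.23, 2.46], [-1.11, 4.25], [0.08, 2.63], [-2.82, 2.82]. Speed limits (rad/s): [2.79, 2.79, 3.14, 3.14, 3.14, 3.14].

INTERFACE

Orientations are given as a unit quaternion [x, y, z, w].
In Python, from station import sensors, get_image, calibration, order gives the robot as it stands.
- The arm moves only by the tool step_arm, never from a script. Its arguments are lists of equal length, an entry for each row: "travel": the shift along the world's x, y, z in m, a list of three; "twist": the turn about the world's z in degrees. A call has 1 to 20 rows; each row shifts and turns the commanded pose from where the row before left it; what a row does not reach is not made up. A row lasts 1/12 s, in which the tool goes at most 41.7 mm and 7.16 degrees, less where a joint would pass 70% of its speed; a pose out of reach is approached as far as the arm can. A call is refused whole if a number of a shift passes 0.0417 or a number of a turn 7.16, either way. A call with a gripper value outside its range is refused whole. "jaw" is the gripper command: -1 is shut, 1 is fully open, values between are in proportion, set as the call begins (left out, the last holds). The fingers move at their own pace and stop on an object; "newtons" is the grip in N (left out, the last holds). Time passes only in rows, so rows that do not move let the fingers close. It gives the time, the measured TCP pose, the force, the opening and the grip force at its end, in the units of the state.
- sensors.read_state(): the state, without advancing time (a new reading comes with each control period).
- get_image(name): name is "scene" or "top"; returns (picture, depth): 400x640x3 uint8, red, green, blue; 400x640 float32, m along the optical axis (not along the pixel's ray), 0 where there is no reading.
- calibration(name): a dict with "intrinsics" (3x3 intrinsics, pixels), "cam_to_world" (4x4, takes a point from camera to world coordinates). Camera axes: x right, y down, z forward; pixel columns grow to the right and rows downward; lengths in m; the calibration is good to about 2 mm. A picture is of the moment at which its call begins. calibration takes no time and is no camera call.
- order.sign_off(): hands the job in; it is judged then, once.
The state is a dict: "time_s": time; "q": joint angles; "dq": joint speeds; "effort": joint torques, N m; "position": TCP position; "orientation": TCP orientation; "force": force on the tool from outside, world axes, zero at the start; "wrist_torque": the same for the moment, N m; "width": finger opening in m; "gripper_force": force on a finger pad.
Only numpy, scipy, OpenCV 4.12 (cv2) and the standard library are available. Lean on these libraries where they do the work, as an engineer would, in place of code of your own. Each camera call takes 0.05 s, during which the arm holds its last target. There are 200 camera calls.

## Working session

There is one attempt and no reset: what is moved stays moved. The work goes in short steps, Python scripts to look and compute and a tool call to move; the robot and the scene stay as the last step left them, time stands still between calls to the robot, and variables do not carry over. Pictures are saved under pics/ and viewed, at most 14 in all, crops included, and the job is handed in when it is done.

Besides the shell and the picture viewer there is one more tool, called by a JSON object that holds its "method" and its "body". step_arm: Moves the arm, as the interface text tells. Its arguments: {"type":"object","properties":{"travel":{"type":"array","items":{"type":"array","items":{"type":"number"}}},"twist":{"type":"array","items":{"type":"number"}},"jaw":{"type":"number"},"newtons":{"type":"number"}},"required":["travel","twist"]}

```bash
ls; mkdir -p pics
cat > h.py <<'E'
import numpy as np, cv2
from station import sensors, get_image, calibration, order
def snap(n,tag):
    im,d=get_image(n); cv2.imwrite(f'pics/{tag}.png',im[:,:,::-1]); np.savez(f'/tmp/{tag}.npz',im=im,d=d); return im,d
def ray(n,u,v,z):
    c=calibration(n);K=np.array(c['intrinsics']);T=np.array(c['cam_to_world'])
    r=T[:3,:3]@np.linalg.solve(K,[u,v,1.]);o=T[:3,3]
    return o+r*(z-o[2])/r[2]
def cloud(n,d):
    c=calibration(n);K=np.array(c['intrinsics']);T=np.array(c['cam_to_world'])
    v,u=np.mgrid[:d.shape[0],:d.shape[1]]
    p=np.stack([(u-K[0,2])/K[0,0]*d,(v-K[1,2])/K[1,1]*d,d],-1)
    return p@T[:3,:3].T+T[:3,3]
E
python3 - <<'E'
from h import *
np.set_printoptions(precision=3,suppress=True)
for n in('scene','top'):
    snap(n,n+'0');c=calibration(n);print(c['cam_to_world'],c['intrinsics'])
s=sensors.read_state();print(s)
E
```

```text
pics
[[-0.601  0.591 -0.537  1.003]
 [ 0.799  0.43  -0.421  0.369]
 [-0.018 -0.682 -0.731  0.736]
 [ 0.     0.     0.     1.   ]] [[430.902   0.    326.676]
 [  0.    430.902 188.316]
 [  0.      0.      1.   ]]
[[ 0.006 -0.997  0.071  0.455]
 [-1.    -0.006 -0.002 -0.013]
 [ 0.003 -0.071 -0.997  1.148]
 [ 0.     0.     0.     1.   ]] [[505.759   0.    319.709]
 [  0.    505.759 197.868]
 [  0.      0.      1.   ]]
{'time_s': 0.1, 'q': array([-1.268,  0.207,  1.543, -0.   ,  1.393, -0.15 ]), 'dq': array([ 0.001, -0.001, -0.002, -0.001,  0.   ,  0.   ]), 'effort': array([  0.   , -37.186, -28.229,   0.07 ,   0.031,  -0.   ]), 'position': array([ 0.251, -0.516,  0.204]), 'orientation': array([ 0.974,  0.224, -0.   , -0.001]), 'force': array([ 0.565, -0.872,  0.022]), 'wrist_torque': array([-0.001,  0.102,  0.006]), 'gripper_force': 0.0, 'width': 0.093717883106322}
```

View pics/scene0.png

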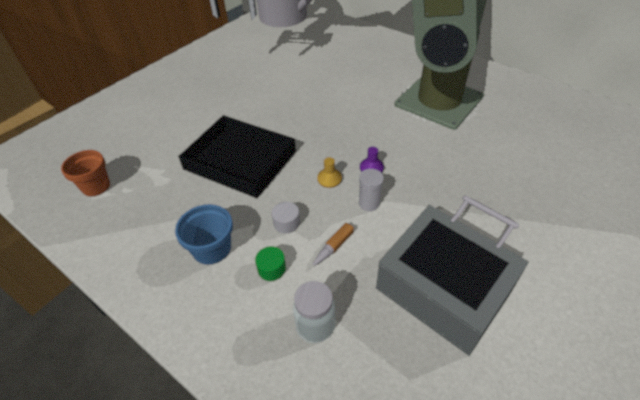

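View pics/top0.png

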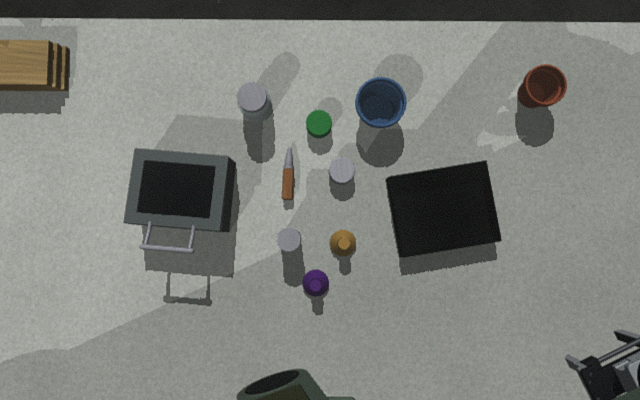

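The top view shows these objects, with pixel positions:
- Chest (180,190), its handle at (168,245)
- Tray (443,208)
- Tall tin (289,240)
- Squat tin (342,170). The green look-alike is at (319,123), so it's not the one meant.
- Brass rose (343,243). The purple look-alike is at (316,283), also left alone.
- Dibber (288,175), point facing away from the robot
- Jam jar (252,97) and blue pot (381,103)

The grey-capped round at (252,97) is the jar, since it is the big one beyond the stock. I'll confirm all this in one crop and measure.

Run:
```python
from h import *
np.set_printoptions(precision=3,suppress=True)
im=np.load('/tmp/top0.npz')['im'];d=np.load('/tmp/top0.npz')['d']
cv2.imwrite('pics/crop1.png',cv2.resize(im[90:310,230:400,::-1],None,fx=2.7,fy=2.7,interpolation=cv2.INTER_CUBIC))
P=cloud('top',d); Z=P[...,2]
print('counter z',np.median(Z[300:380,20:200]))
# objects via height blobs
m=((Z>0.012)&(d>0)&(P[...,0]>0.25)&(P[...,0]<0.8)).astype(np.uint8); m[330:]=0
n,l,st,_=cv2.connectedComponentsWithStats(m)
for i in range(1,n):
    if st[i,4]<60: continue
    k=l==i; z=Z[k]; t=np.percentile(z,97); top=k&(Z>t-0.006)
    pts=P[top][:,:2].astype(np.float32); 
    print(st[i],'ztop %.3f'%t,'circle',cv2.minEnclosingCircle(pts),'rect',cv2.minAreaRect(pts),'mean',pts.mean(0))
```

```text
counter z -0.00024704511315987165
[  0  75  66  15 814] ztop 0.057 circle ((0.7907851934432983, 0.6390289068222046), 0.05300448089838028) rect ((0.7900816798210144, 0.6390866041183472), (0.10492627322673798, 0.019241908565163612), 89.63164520263672) mean [0.79  0.639]
[518  75  49  32 847] ztop 0.082 circle ((0.7791727185249329, -0.5010842680931091), 0.04622547701001167) rect ((0.7678899765014648, -0.500451385974884), (0.09048721939325333, 0.06372956186532974), 89.63449096679688) mean [ 0.762 -0.499]
[ 355   77   52   51 1335] ztop 0.082 circle ((0.7407687306404114, -0.14472976326942444), 0.055434972047805786) rect ((0.7402206659317017, -0.14492887258529663), (0.10859701782464981, 0.10886434465646744), 7.198256015777588) mean [ 0.74  -0.146]
[ 237   82   35   40 1085] ztop 0.103 circle ((0.7445091009140015, 0.13057681918144226), 0.03150348365306854) rect ((0.7446661591529846, 0.13031233847141266), (0.06030942127108574, 0.061309583485126495), 45.833412170410156) mean [0.744 0.131]
[306 109  26  28 566] ztop 0.044 circle ((0.7030661106109619, -0.011315352283418179), 0.02884835749864578
[... 1122 characters left out ...]
p 0.088 circle ((0.4442097842693329, 0.0504012368619442), 0.02541329152882099) rect ((0.4449532628059387, 0.05038289725780487), (0.049056220799684525, 0.04875791817903519), 45.20622634887695) mean [0.445 0.05 ]
[330 230  26  26 499] ztop 0.064 circle ((0.43680962920188904, -0.06711828708648682), 0.013004519045352936) rect ((0.43690362572669983, -0.06705998629331589), (0.023792646825313568, 0.02351808175444603), 89.93292999267578) mean [ 0.437 -0.067]
[302 269  27  27 502] ztop 0.064 circle ((0.34706011414527893, -0.006492676679044962), 0.01291054580360651) rect ((0.34741899371147156, -0.0057409657165408134), (0.023551935330033302, 0.02343614213168621), 88.76568603515625) mean [ 0.348 -0.006]
```

View pics/crop1.png

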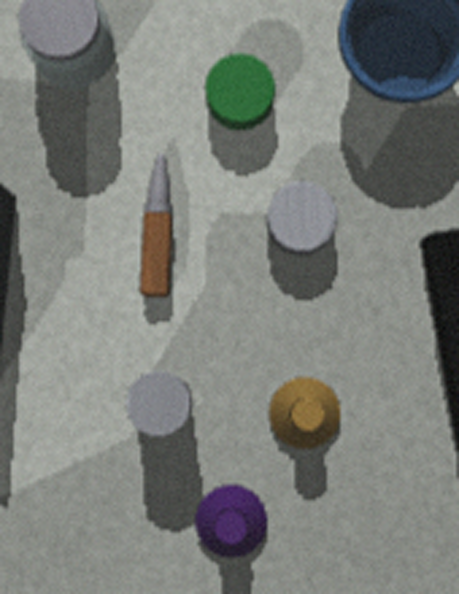

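The crop confirms the plain squat tin at crop (302,215), with the green one at (240,90), and the brass rose at (305,412), with the purple one at (231,521). The tall tin is at (160,404). The dibber's point faces away. Now I'll measure the chest, lid, tray and dibber details.

Run:
```python
from h import *
np.set_printoptions(precision=3,suppress=True)
z0=np.load('/tmp/top0.npz');im,d=z0['im'],z0['d'];P=cloud('top',d)
sub=np.zeros(d.shape,bool);sub[140:275,115:245]=1
k=sub&(d>0)&(P[...,2]>0.08)&(P[...,2]<0.135)
n,l,st,_=cv2.connectedComponentsWithStats(k.astype(np.uint8));k=l==1+st[1:,4].argmax()
body=k&(P[...,0]>0.475);b=P[body];A=np.c_[b[:,:2],np.ones(len(b))];c=np.linalg.lstsq(A,b[:,2],rcond=None)[0]
print('lid plane',c,'tilt',np.hypot(*c[:2]))
print('lid rect',cv2.minAreaRect(b[:,:2].astype(np.float32)))
body=k.copy(); body=cv2.morphologyEx(k.astype(np.uint8),cv2.MORPH_OPEN,np.ones((17,17)))>0
print('lid rect open',cv2.minAreaRect(P[body][:,:2].astype(np.float32)), cv2.boxPoints(cv2.minAreaRect(P[body][:,:2].astype(np.float32))))
h=k&~body&(P[...,0]<0.455); hp=P[h]; h2=hp[hp[:,0]<np.percentile(hp[:,0],70)]
# bar: farthest points
vals=[]
print('handle pts',len(hp),'rect',cv2.boxPoints(cv2.minAreaRect(hp[:,:2].astype(np.float32))),'z',np.percentile(hp[:,2],[5,50,95]))
# tray rim rect
# dibber
m=(P[...,2]>0.008)&(d>0);m[:140]=0;m[205:]=0;m[:,:275]=0;m[:,300:]=0
p=P[m][:,:2].astype(np.float32);r=cv2.minAreaRect(p);print('dib',r,cv2.boxPoints(r))
hsv=cv2.cvtColor(im,cv2.COLOR_RGB2HSV);w=m&(hsv[...,1]>90);print('wood',cv2.minAreaRect(P[w][:,:2].astype(np.float32)),P[w].mean(0))
t=cv2.fitLine(p,cv2.DIST_L2,0,.01,.01);print(t.ravel())
# tray
tp=P[(P[...,2]>0.04)&(d>0)];s=(tp[:,1]<-.15)&(tp[:,1]>-.42)&(tp[:,0]<.64)&(tp[:,0]>.38)&(tp[:,2]<.055);print('tray',cv2.boxPoints(cv2.minAreaRect(tp[s][:,:2].astype(np.float32))))
```

```text
lid plane [-0.095  0.014  0.15 ] tilt 0.09611730423378918
lid rect ((0.5478104948997498, 0.28331437706947327), (0.20162677764892578, 0.15984366834163666), 85.8308334350586)
lid rect open ((0.5469663739204407, 0.28308817744255066), (0.20057716965675354, 0.1608862280845642), 85.19873046875) [[0.458 0.19 ]
 [0.619 0.176]
 [0.636 0.376]
 [0.475 0.39 ]]
handle pts 397 rect [[0.416 0.239]
 [0.453 0.238]
 [0.455 0.348]
 [0.418 0.349]] z [0.114 0.126 0.13 ]
dib ((0.6000211238861084, 0.056383199989795685), (0.024104546755552292, 0.13483215868473053), 87.82865905761719) [[0.532 0.047]
 [0.667 0.042]
 [0.668 0.066]
 [0.533 0.071]]
wood ((0.566143274307251, 0.05732924863696098), (0.022309016436338425, 0.06726296991109848), 89.3349380493164) [0.565 0.057 0.023]
[ 0.999 -0.034  0.584  0.056]
tray [[ 0.406 -0.194]
 [ 0.443 -0.412]
 [ 0.621 -0.382]
 [ 0.584 -0.164]]
```

Chest centre is about (0.547,0.283) with yaw -0.085 and the lid ajar about 0.09. Tray centre is about (0.5135,-0.288) with yaw 0.167. First I'll go above the tall tin.

{"method": "step_arm", "body": {"travel": [[0.0129,0.0377,0],[0.0129,0.0377,0],[0.0129,0.0377,0],[0.0129,0.0377,0],[0.0129,0.0377,0],[0.0129,0.0377,0],[0.0129,0.0377,0],[0.0129,0.0377,0],[0.0129,0.0377,0],[0.0129,0.0377,0],[0.0129,0.0377,0],[0.0129,0.0377,0],[0.0129,0.0377,0],[0.0129,0.0377,0],[0.0129,0.0377,0],[0,0,0],[0,0,0]], "twist": [-1.73,-1.73,-1.73,-1.73,-1.73,-1.73,-1.73,-1.73,-1.73,-1.73,-1.73,-1.73,-1.73,-1.73,-1.73,0,0], "jaw": 1, "newtons": 25}}

```text
time_s: 1.52
position: [0.4447, 0.0503, 0.2049]
orientation: [1.0, 0.003, -0.001, 0.0]
force: [-0.4, 0.2, 0.4]
width: 0.0941
gripper_force: 0.0
```

{"method": "step_arm", "body": {"travel": [[0,0,-0.03],[0,0,-0.03],[0,0,-0.03],[0,0,-0.03],[0,0,-0.03],[0,0,-0.02],[0,0,-0.012],[0,0,0],[0,0,0]], "twist": [0,0,0,0,0,0,0,0,0]}}

```text
time_s: 2.27
position: [0.4441, 0.0471, 0.0229]
orientation: [1.0, -0.001, -0.001, 0.0]
force: [1.4, 0.2, 0.1]
width: 0.0937
gripper_force: 0.0
```

{"method": "step_arm", "body": {"travel": [[0,0,0],[0,0,0],[0,0,0],[0,0,0],[0,0,0],[0,0,0],[0,0,0],[0,0,0]], "twist": [0,0,0,0,0,0,0,0], "jaw": -1}}

```text
time_s: 2.93
position: [0.4452, 0.0487, 0.0236]
orientation: [1.0, -0.0, 0.0, -0.0]
force: [0.7, 0.2, 1.8]
width: 0.0502
gripper_force: 25.0
```

{"method": "step_arm", "body": {"travel": [[0,0,0.02],[0,0,0.03],[0,0,0.03],[0,0,0.02],[0.0076,-0.0381,0],[0.0076,-0.0381,0],[0.0076,-0.0381,0],[0.0076,-0.0381,0],[0.0076,-0.0381,0],[0.0076,-0.0381,0],[0.0076,-0.0381,0],[0.0076,-0.0381,0],[0.0076,-0.0381,0],[0.0076,-0.0381,0],[0,0,0],[0,0,0],[0,0,0]], "twist": [0,0,0,0,0.96,0.96,0.96,0.96,0.96,0.96,0.96,0.96,0.96,0.96,0,0,0]}}

```text
time_s: 4.35
position: [0.5203, -0.3317, 0.1224]
orientation: [0.997, 0.083, -0.001, -0.001]
force: [0.5, -0.2, -1.1]
width: 0.0506
gripper_force: 25.0
```

{"method": "step_arm", "body": {"travel": [[0,0,-0.02],[0,0,-0.025],[0,0,-0.02],[0,0,-0.012],[0,0,-0.008],[0,0,-0.005],[0,0,-0.003],[0,0,0],[0,0,0]], "twist": [0,0,0,0,0,0,0,0,0]}}

```text
time_s: 5.1
position: [0.5217, -0.333, 0.0315]
orientation: [0.996, 0.084, 0.001, 0.001]
force: [-0.1, -0.6, -1.6]
width: 0.0503
gripper_force: 25.0
```

{"method": "step_arm", "body": {"travel": [[0,0,-0.002],[0,0,-0.001],[0,0,0],[0,0,0]], "twist": [0,0,0,0]}}

```text
time_s: 5.43
position: [0.5218, -0.3332, 0.0286]
orientation: [0.997, 0.084, 0.001, 0.001]
force: [-0.4, 0.6, 3.4]
width: 0.0506
gripper_force: 25.0
```

Contact felt. Release to about 72 mm and lift straight up.

{"method": "step_arm", "body": {"travel": [[0,0,0],[0,0,0],[0,0,0],[0,0,0],[0,0,0],[0,0,0.02],[0,0,0.03],[0,0,0.04],[0,0,0.04],[0,0,0],[0,0,0]], "twist": [0,0,0,0,0,0,0,0,0,0,0], "jaw": 0.53}}

```text
time_s: 6.35
position: [0.5231, -0.3343, 0.1615]
orientation: [0.996, 0.084, 0.003, 0.003]
force: [0.4, -1.2, -0.3]
width: 0.0719
gripper_force: 0.0
```

{"method": "step_arm", "body": {"travel": [[0.0052,0.0391,0],[0.0052,0.0391,0],[0.0052,0.0391,0],[0.0052,0.0391,0],[0.0052,0.0391,0],[0.0052,0.0391,0],[0.0052,0.0391,0],[0.0052,0.0391,0],[0.0052,0.0391,0],[0.0052,0.0391,0],[0,0,-0.02],[0,0,-0.03],[0,0,-0.03],[0,0,-0.02],[0,0,0],[0,0,0]], "twist": [-1.15,-1.15,-1.15,-1.15,-1.15,-1.15,-1.15,-1.15,-1.15,-1.15,0,0,0,0,0,0], "jaw": 0.3}}

```text
time_s: 7.68
position: [0.5702, 0.0586, 0.0545]
orientation: [1.0, -0.017, -0.003, -0.0]
force: [0.5, 0.5, 0.1]
width: 0.0608
gripper_force: 0.0
```

{"method": "step_arm", "body": {"travel": [[0.003,0,-0.02],[0,0,-0.015],[0,0,-0.01],[0,0,-0.005],[0,0,0],[0,0,0],[0,0,0]], "twist": [0,0,0,0,0,0,0]}}

```text
time_s: 8.27
position: [0.5771, 0.0584, 0.0087]
orientation: [1.0, -0.017, 0.001, 0.0]
force: [-0.3, -0.3, 0.2]
width: 0.061
gripper_force: 0.0
```

{"method": "step_arm", "body": {"travel": [[0,0,-0.003],[0,0,-0.002],[0,0,0],[0,0,0]], "twist": [0,0,0,0]}}

```text
time_s: 8.6
position: [0.5759, 0.0584, 0.0024]
orientation: [1.0, -0.017, -0.0, 0.0]
force: [-0.1, -0.5, 0.7]
width: 0.0604
gripper_force: 0.0
```

{"method": "step_arm", "body": {"travel": [[0,0,0],[0,0,0],[0,0,0],[0,0,0],[0,0,0],[0,0,0],[0,0,0],[0,0,0]], "twist": [0,0,0,0,0,0,0,0], "jaw": -1}}

```text
time_s: 9.27
position: [0.5761, 0.0584, 0.0025]
orientation: [1.0, -0.017, 0.0, -0.0]
force: [-0.5, -0.2, 0.0]
width: 0.0239
gripper_force: 25.0
```

{"method": "step_arm", "body": {"travel": [[0,0,0.02],[0,0,0.03],[0,0,0.03],[0,0,0.03],[-0.00955,-0.0338,0],[-0.00955,-0.0338,0],[-0.00955,-0.0338,0],[-0.00955,-0.0338,0],[-0.00955,-0.0338,0],[-0.00955,-0.0338,0],[-0.00955,-0.0338,0],[-0.00955,-0.0338,0],[-0.00955,-0.0338,0],[0,0,0],[0,0,-0.02],[0,0,-0.02],[0,0,-0.02],[0,0,-0.02],[0,0,0],[0,0,0]], "twist": [0,0,0,0,1.28,1.28,1.28,1.28,1.28,1.28,1.28,1.28,1.28,0,0,0,0,0,0,0]}}

```text
time_s: 10.93
position: [0.489, -0.2445, 0.0313]
orientation: [0.996, 0.084, -0.001, -0.001]
force: [0.6, -0.0, -0.2]
width: 0.0238
gripper_force: 25.0
```

{"method": "step_arm", "body": {"travel": [[0,0,-0.01],[0,0,-0.007],[0,0,-0.004],[0,0,-0.003],[0,0,0],[0,0,0]], "twist": [0,0,0,0,0,0]}}

```text
time_s: 11.43
position: [0.4902, -0.2458, 0.0085]
orientation: [0.996, 0.084, 0.0, 0.0]
force: [0.7, -0.7, -1.3]
width: 0.0234
gripper_force: 25.0
```

{"method": "step_arm", "body": {"travel": [[0,0,-0.001],[0,0,0],[0,0,0]], "twist": [0,0,0]}}

```text
time_s: 11.68
position: [0.4902, -0.2459, 0.0077]
orientation: [0.996, 0.084, 0.0, 0.0]
force: [0.4, -0.8, -0.6]
width: 0.024
gripper_force: 25.0
```

{"method": "step_arm", "body": {"travel": [[0,0,0],[0,0,0],[0,0,0],[0,0,0],[0,0,0.01],[0,0,0.03],[0,0,0.04],[0,0,0.04],[0,0,0.04],[0,0,0.03],[0,0,0],[0,0,0]], "twist": [0,0,0,0,0,0,0,0,0,0,0,0], "jaw": -0.1}}

```text
time_s: 12.68
position: [0.4916, -0.2468, 0.201]
orientation: [0.996, 0.084, 0.003, 0.002]
force: [-0.6, -0.2, -0.1]
width: 0.0418
gripper_force: 0.0
```

Run:
```python
from h import *
print(sensors.read_state()['q'].round(3))
snap('scene','s1');snap('top','t1')
```

```text
[-0.623  0.153  1.614 -0.     1.368  0.78 ]
```

View pics/s1.png

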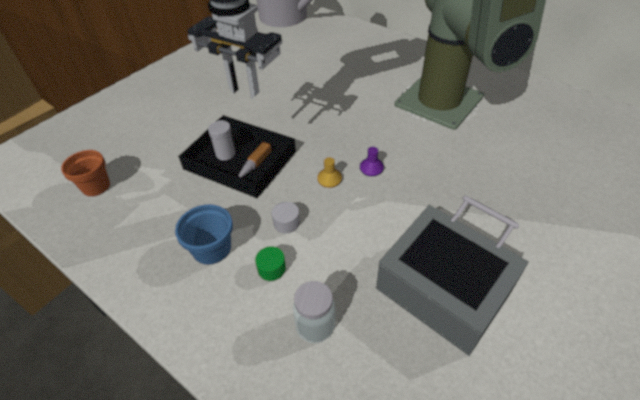

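The tall tin is upright at (223,140) and the dibber lies flat at (256,160) in the tray. Next is the lid handle.

{"method": "step_arm", "body": {"travel": [[-0.0044,0.036,0],[-0.0044,0.036,0],[-0.0044,0.036,0],[-0.0044,0.036,0],[-0.0044,0.036,0],[-0.0044,0.036,0],[-0.0044,0.036,0],[-0.0044,0.036,0],[-0.0044,0.036,0],[-0.0044,0.036,0],[-0.0044,0.036,0],[-0.0044,0.036,0],[-0.0044,0.036,0],[-0.0044,0.036,0],[-0.0044,0.036,0],[0,0,0],[0,0,0]], "twist": [5.03,5.03,5.03,5.03,5.03,5.03,5.03,5.03,5.03,5.03,5.03,5.03,5.03,5.03,5.03,0,0]}}

```text
time_s: 14.2
position: [0.422, 0.2949, 0.1949]
orientation: [0.736, 0.677, -0.003, -0.001]
force: [-0.8, -0.4, -1.0]
width: 0.0423
gripper_force: 0.0
```

{"method": "step_arm", "body": {"travel": [[0.002,0,-0.02],[0,0,-0.025],[0,0,-0.02],[0,0,-0.015],[0,0,-0.008],[0,0,0],[0,0,0],[0,0,0]], "twist": [0,0,0,0,0,0,0,0]}}

```text
time_s: 14.87
position: [0.427, 0.294, 0.1103]
orientation: [0.737, 0.676, 0.001, 0.0]
force: [-0.3, -0.1, 0.9]
width: 0.0421
gripper_force: 0.0
```

{"method": "step_arm", "body": {"travel": [[0,0,-0.005],[0,0,0],[0,0,0],[0,0,0],[0,0,0],[0,0,0],[0,0,0]], "twist": [0,0,0,0,0,0,0], "jaw": -1, "newtons": 12}}

```text
time_s: 15.45
position: [0.4232, 0.2946, 0.1039]
orientation: [0.737, 0.676, -0.002, -0.002]
force: [-6.0, 1.8, 2.0]
width: 0.0105
gripper_force: 12.0
```

```bash
cat > arc.py <<'E'
import numpy as np,sys
a,b,n=float(sys.argv[1]),float(sys.argv[2]),int(sys.argv[3])
f=np.linspace(a,b,n+1);s=-.2058*np.cos(f);p=np.c_[s*.9964,s*-.0849,.2058*np.sin(f)]
r=np.round(p,4);print(np.round(np.diff(r,axis=0),4).tolist())
E
python3 arc.py .183 .9455 20; python3 arc.py .9455 1.708 20
```

```text
[[0.0015, -0.0002, 0.0076], [0.0019, -0.0001, 0.0077], [0.0021, -0.0002, 0.0075], [0.0025, -0.0002, 0.0075], [0.0027, -0.0002, 0.0073], [0.003, -0.0003, 0.0073], [0.0032, -0.0003, 0.0071], [0.0036, -0.0003, 0.007], [0.0038, -0.0003, 0.0068], [0.004, -0.0003, 0.0068], [0.0043, -0.0004, 0.0065], [0.0046, -0.0004, 0.0064], [0.0048, -0.0004, 0.0062], [0.005, -0.0004, 0.006], [0.0052, -0.0005, 0.0058], [0.0055, -0.0004, 0.0056], [0.0057, -0.0005, 0.0054], [0.0059, -0.0005, 0.0052], [0.006, -0.0005, 0.0049], [0.0063, -0.0006, 0.0048]]
[[0.0064, -0.0005, 0.0044], [0.0066, -0.0006, 0.0043], [0.0067, -0.0006, 0.0039], [0.0069, -0.0005, 0.0037], [0.007, -0.0006, 0.0035], [0.0072, -0.0007, 0.0031], [0.0073, -0.0006, 0.0029], [0.0073, -0.0006, 0.0026], [0.0075, -0.0006, 0.0024], [0.0076, -0.0007, 0.002], [0.0076, -0.0006, 0.0018], [0.0077, -0.0007, 0.0014], [0.0077, -0.0006, 0.0012], [0.0078, -0.0007, 0.0008], [0.0078, -0.0007, 0.0006], [0.0078, -0.0006, 0.0003], [0.0078, -0.0007, -0.0001], [0.0078, -0.0007, -0.0003], [0.0078, -0.0006, -0.0006], [0.0077, -0.0007, -0.0009]]
```

{"method": "step_arm", "body": {"travel": [[0.0015,-0.0002,0.0076],[0.0019,-0.0001,0.0077],[0.0021,-0.0002,0.0075],[0.0025,-0.0002,0.0075],[0.0027,-0.0002,0.0073],[0.003,-0.0003,0.0073],[0.0032,-0.0003,0.0071],[0.0036,-0.0003,0.007],[0.0038,-0.0003,0.0068],[0.004,-0.0003,0.0068]], "twist": [0,0,0,0,0,0,0,0,0,0]}}

```text
time_s: 16.28
position: [0.4503, 0.2924, 0.1769]
orientation: [0.737, 0.676, -0.003, -0.003]
force: [-10.2, 2.4, 1.8]
width: 0.0106
gripper_force: 12.0
```

{"method": "step_arm", "body": {"travel": [[0.0033,-0.0002,0.0065],[0.0036,-0.0002,0.0064],[0.0038,-0.0002,0.0062],[0.005,-0.0004,0.006],[0.0052,-0.0005,0.0058],[0.0055,-0.0004,0.0056],[0.0057,-0.0005,0.0054],[0.0059,-0.0005,0.0052],[0.006,-0.0005,0.0049],[0.0063,-0.0006,0.0048]], "twist": [0,0,0,0,0,0,0,0,0,0]}}

```text
time_s: 17.12
position: [0.5025, 0.2884, 0.236]
orientation: [0.737, 0.676, -0.002, -0.002]
force: [-8.8, 0.9, 7.9]
width: 0.0102
gripper_force: 12.0
```

{"method": "step_arm", "body": {"travel": [[0.0054,-0.0005,0.0054],[0.0056,-0.0006,0.0053],[0.0067,-0.0006,0.0049],[0.0069,-0.0005,0.0037],[0.007,-0.0006,0.0035],[0.0072,-0.0007,0.0031],[0.0073,-0.0006,0.0029],[0.0073,-0.0006,0.0026],[0.0075,-0.0006,0.0024],[0.0076,-0.0007,0.002]], "twist": [0,0,0,0,0,0,0,0,0,0]}}

```text
time_s: 17.95
position: [0.5743, 0.2822, 0.2709]
orientation: [0.737, 0.676, 0.001, 0.0]
force: [-3.6, 3.0, 4.0]
width: 0.0106
gripper_force: 12.0
```

{"method": "step_arm", "body": {"travel": [[0.0076,-0.0006,0.0018],[0.0077,-0.0007,0.0014],[0.0077,-0.0006,0.0012],[0.0078,-0.0007,0.0008],[0.0078,-0.0007,0.0006],[0.0078,-0.0006,0.0003],[0.0078,-0.0007,-0.0001],[0.0078,-0.0007,-0.0003],[0.0078,-0.0006,-0.0006],[0.0077,-0.0007,-0.0009],[0,0,0],[0,0,0]], "twist": [0,0,0,0,0,0,0,0,0,0,0,0]}}

```text
time_s: 18.95
position: [0.6533, 0.2758, 0.2732]
orientation: [0.737, 0.676, 0.002, 0.001]
force: [2.9, 5.9, 1.5]
width: 0.0104
gripper_force: 12.0
```

{"method": "step_arm", "body": {"travel": [[0,0,0],[0,0,0],[0,0,0],[0,0,0],[0,0,0.01],[0,0,0.02],[0,0,0.025],[0,0,0.025],[0,0,0],[0,0,0]], "twist": [0,0,0,0,0,0,0,0,0,0], "jaw": -0.1}}

```text
time_s: 19.78
position: [0.6517, 0.2753, 0.3571]
orientation: [0.737, 0.676, 0.002, 0.001]
force: [-0.1, 0.3, 0.2]
width: 0.0422
gripper_force: 0.0
```

{"method": "step_arm", "body": {"travel": [[-0.0039,-0.0242,0],[-0.0039,-0.0242,0],[-0.0039,-0.0242,0],[-0.0039,-0.0242,0],[-0.0039,-0.0242,0],[-0.0039,-0.0242,0],[-0.0039,-0.0242,0],[-0.0039,-0.0242,0],[-0.0039,-0.0242,-0.03],[-0.0039,-0.0242,-0.03],[-0.0039,-0.0242,-0.03],[-0.0039,-0.0242,-0.03],[-0.0039,-0.0242,-0.03],[-0.0039,-0.0242,-0.03],[0,0,0],[0,0,0]], "twist": [-6.09,-6.09,-6.09,-6.09,-6.09,-6.09,-6.09,-6.09,-6.09,-6.09,-6.09,-6.09,-6.09,-6.09,0,0], "jaw": 1, "newtons": 25}}

```text
time_s: 21.12
position: [0.5929, -0.0639, 0.1698]
orientation: [1.0, -0.002, -0.004, -0.001]
force: [0.9, 0.4, 0.8]
width: 0.0937
gripper_force: 0.0
```

Run:
```python
from h import *
im,d=snap('top','t2');snap('scene','s2')
P=cloud('top',d)
# chest rim
k=(P[...,2]>.075)&(P[...,2]<.1)&(d>0);k[:140]=0;k[275:]=0;k[:,:100]=0;k[:,250:]=0
r=cv2.minAreaRect(P[k][:,:2].astype(np.float32));print(r,cv2.boxPoints(r).round(3))
k=(P[...,2]>.2)&(d>0);k[:,250:]=0
p=P[k];print(len(p),p.min(0),p.max(0))
```

```text
((0.549446702003479, 0.28299248218536377), (0.20142821967601776, 0.16611629724502563), 85.65288543701172) [[0.459 0.189]
 [0.625 0.176]
 [0.64  0.377]
 [0.474 0.39 ]]
1999 [0.30196004 0.04855486 0.20004623] [0.66411136 0.37483929 0.67909869]
```

View pics/t2.png

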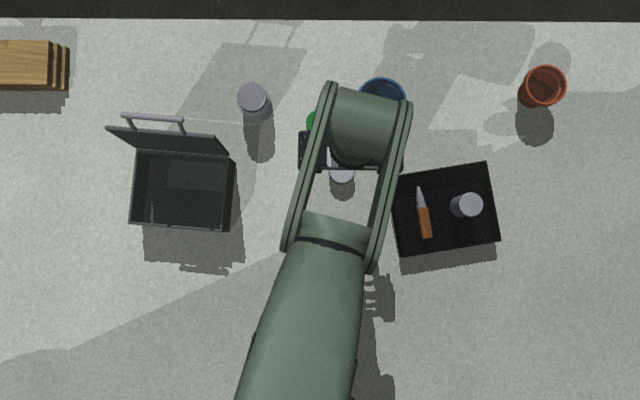

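View pics/s2.png

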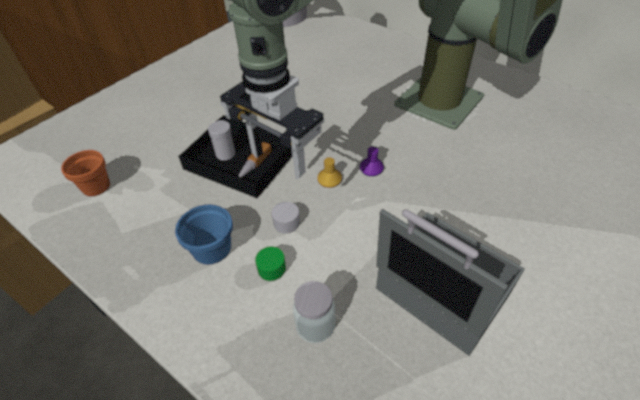

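The lid stands open (top view, chest at (180,190)), and the gripper is above the squat tin at (342,170). The tray kit is fine. Descending.

{"method": "step_arm", "body": {"travel": [[0.002,0,-0.03],[0,0,-0.03],[0,0,-0.03],[0,0,-0.03],[0,0,-0.02],[0,0,-0.015],[0,0,0],[0,0,0],[0,0,0]], "twist": [0,0,0,0,0,0,0,0,0]}}

```text
time_s: 21.97
position: [0.6005, -0.0633, 0.0213]
orientation: [1.0, -0.001, 0.002, 0.001]
force: [-0.1, 0.1, 0.5]
width: 0.0941
gripper_force: 0.0
```

{"method": "step_arm", "body": {"travel": [[-0.001,0,-0.008],[0,0,-0.005],[0,0,0]], "twist": [0,0,0]}}

```text
time_s: 22.22
position: [0.5966, -0.0634, 0.0054]
orientation: [1.0, -0.002, -0.0, -0.0]
force: [-0.1, -0.5, 0.2]
width: 0.094
gripper_force: 0.0
```

{"method": "step_arm", "body": {"travel": [[0,0,0],[0,0,0],[0,0,0],[0,0,0],[0,0,0],[0,0,0],[0,0,0]], "twist": [0,0,0,0,0,0,0], "jaw": -1}}

```text
time_s: 22.8
position: [0.5972, -0.0635, 0.006]
orientation: [1.0, -0.002, 0.0, -0.0]
force: [-0.2, 1.1, 1.4]
width: 0.0578
gripper_force: 25.0
```

{"method": "step_arm", "body": {"travel": [[0,0,0.02],[0,0,0.03],[-0.0145,0,0.04],[-0.0145,0,0.04],[-0.0145,0,0.04],[-0.0145,0.03,0],[0,0.0353,0],[0,0.0353,0],[0,0.0353,0],[0,0.0353,0],[0,0.0353,0],[0,0.0353,0],[0,0.0353,0],[0,0.0353,0],[0,0.0353,0],[0,0.0353,0],[0,0,0],[0,0,0],[0,0,0]], "twist": [0,0,0,0,0,0,-0.49,-0.49,-0.49,-0.49,-0.49,-0.49,-0.49,-0.49,-0.49,-0.49,0,0,0]}}

```text
time_s: 24.38
position: [0.5395, 0.319, 0.1726]
orientation: [0.999, -0.044, -0.001, 0.001]
force: [0.3, -0.2, -0.8]
width: 0.0575
gripper_force: 25.0
```

{"method": "step_arm", "body": {"travel": [[0,0,-0.02],[0,0,-0.03],[0,0,-0.03],[0,0,-0.03],[0,0,-0.02],[0,0,-0.015],[0,0,-0.006],[0,0,0],[0,0,0],[0,0,0]], "twist": [0,0,0,0,0,0,0,0,0,0]}}

```text
time_s: 25.22
position: [0.5415, 0.3194, 0.0241]
orientation: [0.999, -0.045, 0.001, -0.001]
force: [-0.6, 0.2, -1.5]
width: 0.0574
gripper_force: 25.0
```

{"method": "step_arm", "body": {"travel": [[0,0,-0.005],[0,0,-0.003],[0,0,-0.002],[0,0,-0.001],[0,0,0],[0,0,0]], "twist": [0,0,0,0,0,0]}}

```text
time_s: 25.72
position: [0.54, 0.3195, 0.012]
orientation: [0.999, -0.044, 0.0, 0.0]
force: [-2.2, -2.0, 3.6]
width: 0.0573
gripper_force: 25.0
```

{"method": "step_arm", "body": {"travel": [[0,0,0],[0,0,0],[0,0,0],[0,0,0],[0,0,0.01],[0,0,0.03],[0,0,0.04],[0,0,0.04],[0,0,0.04],[0,0,0],[0,0,0]], "twist": [0,0,0,0,0,0,0,0,0,0,0], "jaw": 0.5}}

```text
time_s: 26.63
position: [0.5427, 0.3206, 0.1765]
orientation: [0.999, -0.044, 0.004, -0.002]
force: [-1.1, -0.5, 0.7]
width: 0.0706
gripper_force: 0.0
```

{"method": "step_arm", "body": {"travel": [[-0.0103,-0.0386,0],[-0.0103,-0.0386,0],[-0.0103,-0.0386,0],[-0.0103,-0.0386,0],[-0.0103,-0.0386,0],[-0.0103,-0.0386,0],[-0.0103,-0.0386,0],[-0.0103,-0.0386,0],[-0.0103,-0.0386,0],[-0.0103,-0.0386,0],[0,0,0],[0,0,-0.03],[0,0,-0.03],[0,0,-0.015],[0,0,0],[0,0,0]], "twist": [0,0,0,0,0,0,0,0,0,0,0,0,0,0,0,0]}}

```text
time_s: 27.97
position: [0.4353, -0.0655, 0.0947]
orientation: [0.999, -0.044, -0.002, -0.001]
force: [0.1, 0.2, 0.6]
width: 0.0705
gripper_force: 0.0
```

{"method": "step_arm", "body": {"travel": [[0.001,-0.001,-0.02],[0,0,-0.02],[0,0,-0.015],[0,0,-0.005],[0,0,0],[0,0,0],[0,0,0]], "twist": [0,0,0,0,0,0,0]}}

```text
time_s: 28.55
position: [0.4395, -0.0679, 0.0378]
orientation: [0.999, -0.044, 0.001, 0.0]
force: [1.0, 0.7, 0.8]
width: 0.0707
gripper_force: 0.0
```

{"method": "step_arm", "body": {"travel": [[0,0,0],[0,0,0],[0,0,0],[0,0,0],[0,0,0],[0,0,0],[0,0,0],[0,0,0]], "twist": [0,0,0,0,0,0,0,0], "jaw": -1}}

```text
time_s: 29.22
position: [0.4379, -0.0675, 0.0363]
orientation: [0.999, -0.045, -0.0, -0.0]
force: [0.6, 0.4, 0.4]
width: 0.0246
gripper_force: 25.0
```

{"method": "step_arm", "body": {"travel": [[0,0,0.02],[0,0,0.03],[0,0,0.03],[0,0,0.03],[0,0,0.02],[0.0105,0.0344,0],[0.0105,0.0344,0],[0.0105,0.0344,0],[0.0105,0.0344,0],[0.0105,0.0344,0],[0.0105,0.0344,0],[0.0105,0.0344,0],[0.0105,0.0344,0],[0.0105,0.0344,0],[0,0,0],[0,0,0],[0,0,0]], "twist": [0,0,0,0,0,0,0,0,0,0,0,0,0,0,0,0,0]}}

```text
time_s: 30.63
position: [0.5317, 0.2415, 0.1655]
orientation: [0.999, -0.044, -0.001, 0.001]
force: [-0.4, 0.3, -1.0]
width: 0.0249
gripper_force: 25.0
```

{"method": "step_arm", "body": {"travel": [[0,0,-0.02],[0,0,-0.03],[0,0,-0.025],[0,0,-0.02],[0,0,-0.01],[0,0,-0.006],[0,0,0],[0,0,0],[0,0,0]], "twist": [0,0,0,0,0,0,0,0,0]}}

```text
time_s: 31.38
position: [0.534, 0.2421, 0.0571]
orientation: [0.999, -0.045, 0.002, -0.0]
force: [-0.2, -1.3, 0.1]
width: 0.0251
gripper_force: 25.0
```

{"method": "step_arm", "body": {"travel": [[0,0,-0.006],[0,0,-0.004],[0,0,-0.002],[0,0,0],[0,0,0]], "twist": [0,0,0,0,0]}}

```text
time_s: 31.8
position: [0.5323, 0.242, 0.0431]
orientation: [0.999, -0.044, -0.0, 0.0]
force: [-0.3, 0.0, -0.8]
width: 0.025
gripper_force: 25.0
```

{"method": "step_arm", "body": {"travel": [[0,0,-0.001],[0,0,-0.001],[0,0,0],[0,0,0]], "twist": [0,0,0,0]}}

```text
time_s: 32.13
position: [0.5328, 0.2422, 0.0423]
orientation: [0.999, -0.044, 0.0, -0.0]
force: [-2.2, -0.1, 4.5]
width: 0.0248
gripper_force: 25.0
```

{"method": "step_arm", "body": {"travel": [[0,0,0],[0,0,0],[0,0,0],[0,0,0],[0,0,0.01],[0,0,0.03],[0,0,0.04],[0,0,0.04],[0,0,0.04],[0,0,0.04],[0,0,0.04],[0,0,0.04],[0,0,0.03],[0,0,0],[0,0,0]], "twist": [0,0,0,0,0,0,0,0,0,0,0,0,0,0,0], "jaw": -0.15}}

```text
time_s: 33.38
position: [0.5336, 0.2423, 0.355]
orientation: [0.999, -0.044, 0.003, -0.001]
force: [0.4, 1.0, 0.5]
width: 0.0403
gripper_force: 0.0
```

Run:
```python
from h import *
im,d=snap('top','t3')
cv2.imwrite('pics/t3c.png',cv2.resize(im[90:290,90:290,::-1],None,fx=2.5,fy=2.5))
P=cloud('top',d)
k=(P[...,2]>.25)&(d>0)&(P[...,0]>.6)&(P[...,1]>.2);k[:100]=0;k[160:]=0
k[:,:100]=0;k[:,200:]=0
p=P[k];t=p[p[:,2]>np.percentile(p[:,2],60)];print(len(p),t.mean(0),t[:,2].max())
```

```text
519 [0.65349265 0.27072125 0.29491318] 0.29821209193339804
```

View pics/t3c.png

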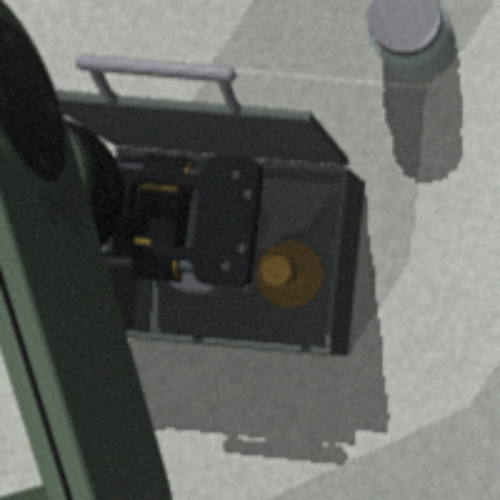

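The rose stands upright in the chest at crop (285,272). The squat tin at (190,275) is partly hidden by the gripper. I'll regrasp the handle at about (0.653,0.275).

{"method": "step_arm", "body": {"travel": [[0.0085,0.0024,0],[0.0085,0.0024,0],[0.0085,0.0024,0],[0.0085,0.0024,0],[0.0085,0.0024,0],[0.0085,0.0024,0],[0.0085,0.0024,0],[0.0085,0.0024,0],[0.0085,0.0024,0],[0.0085,0.0024,0],[0.0085,0.0024,0],[0.0085,0.0024,0],[0.0085,0.0024,0],[0.0085,0.0024,0],[0,0,0],[0,0,0],[0,0,0]], "twist": [6.45,6.45,6.45,6.45,6.45,6.45,6.45,6.45,6.45,6.45,6.45,6.45,6.45,6.45,0,0,0]}}

```text
time_s: 34.85
position: [0.6506, 0.2754, 0.3495]
orientation: [0.737, 0.676, -0.002, -0.001]
force: [-0.6, -0.3, -0.7]
width: 0.0403
gripper_force: 0.0
```

Run:
```python
from h import *
im,d=snap('top','t4')
cv2.imwrite('pics/t4c.png',cv2.resize(im[90:290,90:290,::-1],None,fx=2.5,fy=2.5))
```

View pics/t4c.png

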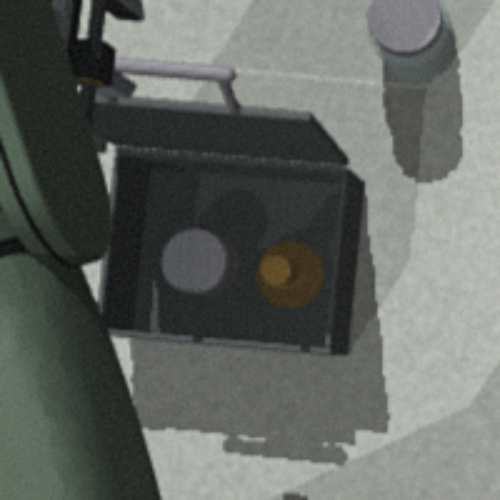

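Both stand upright in the chest, the squat tin at (195,260) and the rose at (288,272). Now down onto the bar.

{"method": "step_arm", "body": {"travel": [[0.001,0,-0.02],[0,0,-0.025],[0,0,-0.02],[0,0,-0.01],[0,0,0],[0,0,0],[0,0,0]], "twist": [0,0,0,0,0,0,0]}}

```text
time_s: 35.48
position: [0.6532, 0.2759, 0.2784]
orientation: [0.736, 0.677, 0.001, 0.001]
force: [-0.3, -0.4, 0.8]
width: 0.0399
gripper_force: 0.0
```

{"method": "step_arm", "body": {"travel": [[0,0,-0.002],[0,0,0],[0,0,0],[0,0,0],[0,0,0],[0,0,0],[0,0,0]], "twist": [0,0,0,0,0,0,0], "jaw": -1, "newtons": 12}}

```text
time_s: 36.07
position: [0.6528, 0.2757, 0.2748]
orientation: [0.736, 0.677, 0.0, 0.0]
force: [0.2, 0.1, 1.3]
width: 0.0104
gripper_force: 12.0
```

```bash
python3 arc.py 1.70 .892 20; python3 arc.py .892 .0876 20
```

```text
[[-0.0082, 0.0008, 0.0009], [-0.0083, 0.0007, 0.0006], [-0.0083, 0.0007, 0.0002], [-0.0082, 0.0007, -0.0001], [-0.0083, 0.0007, -0.0004], [-0.0083, 0.0007, -0.0008], [-0.0082, 0.0007, -0.0011], [-0.0081, 0.0007, -0.0015], [-0.0081, 0.0007, -0.0017], [-0.008, 0.0006, -0.0021], [-0.008, 0.0007, -0.0024], [-0.0078, 0.0007, -0.0028], [-0.0077, 0.0006, -0.003], [-0.0076, 0.0007, -0.0034], [-0.0074, 0.0006, -0.0037], [-0.0073, 0.0006, -0.0039], [-0.0071, 0.0006, -0.0043], [-0.0069, 0.0006, -0.0045], [-0.0068, 0.0006, -0.0048], [-0.0065, 0.0006, -0.0051]]
[[-0.0064, 0.0005, -0.0053], [-0.0061, 0.0005, -0.0056], [-0.0058, 0.0005, -0.0058], [-0.0057, 0.0005, -0.0061], [-0.0053, 0.0005, -0.0063], [-0.0052, 0.0004, -0.0064], [-0.0048, 0.0004, -0.0067], [-0.0046, 0.0004, -0.0069], [-0.0043, 0.0004, -0.0071], [-0.004, 0.0003, -0.0072], [-0.0038, 0.0003, -0.0074], [-0.0034, 0.0003, -0.0075], [-0.0031, 0.0003, -0.0076], [-0.0029, 0.0002, -0.0078], [-0.0025, 0.0002, -0.0079], [-0.0022, 0.0002, -0.008], [-0.0018, 0.0002, -0.008], [-0.0016, 0.0001, -0.0082], [-0.0012, 0.0001, -0.0082], [-0.0009, 0.0001, -0.0082]]
```

{"method": "step_arm", "body": {"travel": [[-0.0082,0.0008,0.0009],[-0.0083,0.0007,0.0006],[-0.0083,0.0007,0.0002],[-0.0082,0.0007,-0.0001],[-0.0083,0.0007,-0.0004],[-0.0083,0.0007,-0.0008],[-0.0082,0.0007,-0.0011],[-0.0081,0.0007,-0.0015],[-0.0081,0.0007,-0.0017],[-0.008,0.0006,-0.0021]], "twist": [0,0,0,0,0,0,0,0,0,0]}}

```text
time_s: 36.9
position: [0.5694, 0.2826, 0.268]
orientation: [0.736, 0.677, -0.0, -0.0]
force: [-0.0, -1.3, 2.0]
width: 0.0104
gripper_force: 12.0
```

{"method": "step_arm", "body": {"travel": [[-0.008,0.0007,-0.0024],[-0.0078,0.0007,-0.0028],[-0.0077,0.0006,-0.003],[-0.0076,0.0007,-0.0034],[-0.0074,0.0006,-0.0037],[-0.0073,0.0006,-0.0039],[-0.0071,0.0006,-0.0043],[-0.0069,0.0006,-0.0045],[-0.0068,0.0006,-0.0048],[-0.0065,0.0006,-0.0051]], "twist": [0,0,0,0,0,0,0,0,0,0]}}

```text
time_s: 37.73
position: [0.4966, 0.2891, 0.23]
orientation: [0.736, 0.677, -0.0, -0.0]
force: [1.4, -0.6, 1.4]
width: 0.0107
gripper_force: 12.0
```

Forces are low. Continuing.

{"method": "step_arm", "body": {"travel": [[-0.0064,0.0005,-0.0053],[-0.0061,0.0005,-0.0056],[-0.0058,0.0005,-0.0058],[-0.0057,0.0005,-0.0061],[-0.0053,0.0005,-0.0063],[-0.0052,0.0004,-0.0064],[-0.0048,0.0004,-0.0067],[-0.0046,0.0004,-0.0069],[-0.0043,0.0004,-0.0071],[-0.004,0.0003,-0.0072]], "twist": [0,0,0,0,0,0,0,0,0,0]}}

```text
time_s: 38.57
position: [0.4447, 0.2934, 0.1663]
orientation: [0.736, 0.677, -0.0, -0.0]
force: [1.5, -0.2, 1.3]
width: 0.0105
gripper_force: 12.0
```

{"method": "step_arm", "body": {"travel": [[-0.0038,0.0003,-0.0074],[-0.0034,0.0003,-0.0075],[-0.0031,0.0003,-0.0076],[-0.0029,0.0002,-0.0078],[-0.0025,0.0002,-0.0079],[-0.0022,0.0002,-0.008],[-0.0018,0.0002,-0.008],[0,0,0],[0,0,0]], "twist": [0,0,0,0,0,0,0,0,0]}}

```text
time_s: 39.32
position: [0.4249, 0.295, 0.1117]
orientation: [0.736, 0.677, -0.001, -0.0]
force: [1.8, 1.3, -3.4]
width: 0.0108
gripper_force: 12.0
```

{"method": "step_arm", "body": {"travel": [[-0.0012,0.0001,-0.0075],[-0.001,0.0001,-0.0075],[-0.0006,0.0001,-0.0065],[0,0,-0.003],[0,0,0],[0,0,0]], "twist": [0,0,0,0,0,0]}}

```text
time_s: 39.82
position: [0.4211, 0.2952, 0.0872]
orientation: [0.736, 0.677, -0.001, -0.001]
force: [-4.9, 2.2, -2.3]
width: 0.0104
gripper_force: 12.0
```

{"method": "step_arm", "body": {"travel": [[0.0005,0,-0.002],[0,0,-0.002],[0,0,-0.001],[0,0,0],[0,0,0]], "twist": [0,0,0,0,0]}}

```text
time_s: 40.23
position: [0.4208, 0.2953, 0.0841]
orientation: [0.736, 0.677, -0.002, -0.001]
force: [-10.0, -0.4, 8.5]
width: 0.0105
gripper_force: 12.0
```

{"method": "step_arm", "body": {"travel": [[-0.001,0,-0.0015],[0,0,0],[0,0,0]], "twist": [0,0,0]}}

```text
time_s: 40.48
position: [0.4208, 0.2954, 0.0839]
orientation: [0.736, 0.677, -0.001, -0.001]
force: [-10.5, -0.3, 13.6]
width: 0.0106
gripper_force: 12.0
```

Position stays put while the force rises, so the lid is on its stop. I'll release, lift clear and look.

{"method": "step_arm", "body": {"travel": [[0,0,0],[0,0,0],[0,0,0],[0,0,0],[0,0,0.01],[0,0,0.02],[0,0,0.03],[0,0,0.04],[-0.01,-0.04,0.01],[-0.01,-0.04,0],[-0.01,-0.04,0],[0,-0.04,0],[0,-0.04,0],[0,-0.04,0],[0,0,0],[0,0,0]], "twist": [0,0,0,0,0,0,0,0,0,0,0,0,0,0,0,0], "jaw": -0.15}}

```text
time_s: 41.82
position: [0.393, 0.054, 0.1925]
orientation: [0.738, 0.675, 0.001, 0.001]
force: [0.4, -0.1, -0.6]
width: 0.0399
gripper_force: 0.0
```

Run:
```python
from h import *
im,d=snap('top','t5');P=cloud('top',d)
snap('scene','s5')
k=np.zeros(d.shape,bool);k[160:222,140:225]=1;k&=(d>0)&(P[...,2]>.07)&(P[...,2]<.14);b=P[k]
print('plane',np.linalg.lstsq(np.c_[b[:,:2]-b[:,:2].mean(0),np.ones(len(b))],b[:,2],rcond=None)[0])
```

```text
plane [0.00546811 0.00715505 0.09457893]
```

View pics/s5.png

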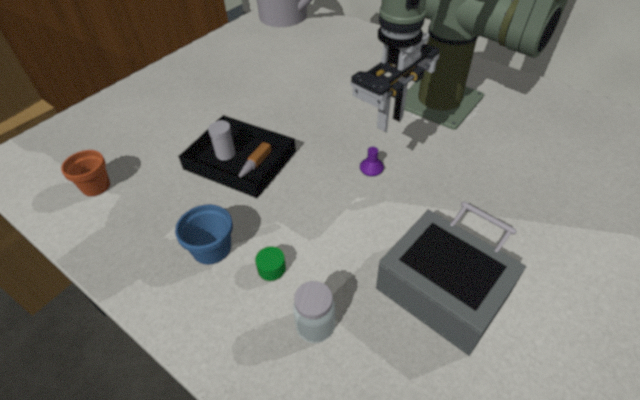

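View pics/t5.png

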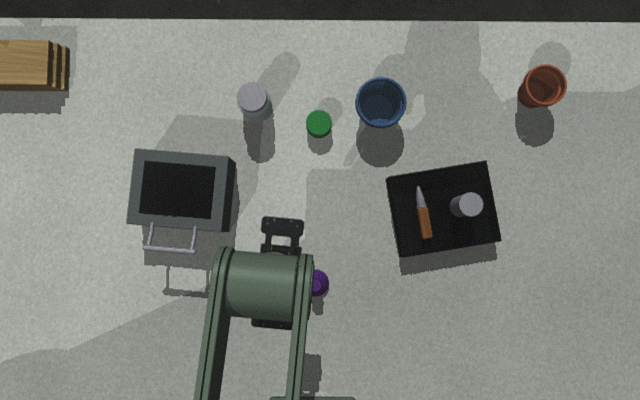

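The lid is flat (slope about 0.005) and shut, at (180,190) in the top view. The tall tin is upright at (468,205) and the dibber flat at (424,212) in the tray. The jar, pot and look-alikes haven't moved, and the robot touches nothing. Handing in.

```bash
python3 -c "
from station import order
print(order.sign_off())"
```

```text
the job is handed in; nothing more can be done
None
```

I finished both kits and handed the job in at about 42 s: the tall tin stands and the dibber lies flat in the tray, the squat tin and rose stand upright in the chest with its lid shut, and the blue pot, jam jar and look-alikes were left alone.

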